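# Half-light check of a light sensor

## Robot

A 6-joint arm with a two-finger parallel gripper is mounted at the origin on the work surface. World frame = base frame: x ahead of the robot, y to its left, z up, the work surface at z = 0. Lengths are in mm, angles in rad, forces in N, time in s.
With the tool pointing down it reaches from about 275 to 750 mm from the base axis. Payload 10.2 kg.
Tool frame: the origin (TCP) lies at the very end of the fingers, on their centre line; the grasp point (between the pads) lies 19 mm behind it; x points along the fingers, y is the direction in which the jaws open and shut, and the axes are right-handed (so a half turn about x gives the same grasp; the last joint's range is limited). The gripper opens to 85 mm and grips with 20 to 120 N. Pads are 22 mm wide; open, the fingers measure 114 mm over their backs; the gripper's body (76 mm by 85 mm) begins 54 mm behind the grasp point. The pads swing forward as they close: fully open they stand 13 mm farther back than shut.
Start: joints at [0.894, 0.313, 1.498, -0, 1.331, -0.223], TCP at [230.165, 471.864, 231.294] pointing down, gripper open.
Joint ranges: [-2.94, 2.94], [-0.97, 2.17], [0.19, 2.56], [-1.23, 4.37], [0.02, 3.11], [-2.88, 2.88]. Speed limits (rad/s): [2.39, 2.39, 3.01, 3.14, 3.14, 3.14].

## Interface

Orientations are given as a unit quaternion [w, x, y, z].
In Python, from rig import ctrl, viewer, finish_job gives the robot as it stands.
- The arm moves only by the tool carry_out, never from a script. Its argument "targets" is a list of rows, each an object of numbers: "x", "y", "z": the shift along the world's x, y, z in m; "ax", "ay", "az": the turn, a rotation vector about the world's x, y, z in rad; "hand": the opening, from -1 (shut) to 1 (fully open). A call has 1 to 5 rows; each row is the pose to reach, as a shift and turn from the pose commanded when the call began; what a row does not reach only later rows make up. A row lasts 1/8 s, in which the tool goes at most 62.5 mm and 10.7 degrees, less where a joint would pass 70% of its speed; a pose out of reach is approached as far as the arm can. A call with a gripper value outside its range is refused whole. The fingers move at their own pace and stop on an object; "grip_force" is the grip in N (left out, the last holds). Time passes only in rows, so rows that repeat a pose let the fingers close. It gives the time, the measured TCP pose, the force and the opening at its end, in the units of the state.
- ctrl.sense(): the state, without advancing time (a new reading comes with each control period).
- viewer.capture(name): name is "scene" or "top" or "wrist"; returns the picture (420x560x3 uint8, blue, green, red); there is no depth.
- viewer.camera_info(name): a dict with "fx", "fy", "cx", "cy" (pixels), "k1" (the pictures are not rectified: a ray, as slopes to the right and down, at radius r is drawn at 1 + k1 r^2 times it, then the intrinsics apply), "R" (3x3) and "t" (3): a world point X has camera coordinates R X + t. Camera axes: x right, y down, z forward; pixel columns grow to the right and rows downward; lengths in mm; the calibration is good to about 2 mm. A picture is of the moment at which its call begins: read the wrist's pose just before it. camera_info takes no time and is no camera call; for the wrist camera it gives the pose at the moment of the call.
- finish_job(): hands the job in, once; it reports no verdict.
The state is a dict: "time_s": time; "joints": joint angles; "dq": joint speeds; "tau": joint torques, N m; "eef_pos": TCP position; "ee_rot": TCP orientation; "force": force on the tool from outside, world axes, zero at the start; "wrist_torque": the same for the moment, N m; "grip_width": opening from 0.0 (shut) to 1.0 (fully open).
Only numpy, scipy, OpenCV 4.12 (cv2) and the standard library are available. Lean on these libraries where they do the work, as an engineer would, in place of code of your own. Each camera call takes 0.05 s, during which the arm holds its last target. There are 200 camera calls.

## Task

Lower the yellow light sensor into the nest of the test jig with its lens facing the lamp, so that it sits flat and fully home, and let go of it. Then draw the jig's sprung shutter by its orange knob from shut to the red half-open mark, without letting it run wide open on the way, and finish the job still holding it steady at half for the reading: do not let go. Leave everything else on the bench where it is.

Things in the scene. Friction and masses are not known exactly. Their poses are not given: they have to be found in the camera images.
- jig: the sensor test jig, fixed: aluminium base 185 x 240 x 12 mm; origin on the bench surface, z up, y along the light's axis. Black nest block centred at y = -42 mm (70 mm in x, 100 mm in y, top 42 mm above the bench); shutter before the grey lamp house (x -42 to 42, y 46 to 128 mm, 76 mm high), which shines to -y. End plates 98 mm high at x = -109 and 51 mm, y 12 to 52 mm
- nest_floor (a point): centre of the floor of the nest's pocket, 30 mm above the bench; axes as the jig's; at x, y = 0, -42 mm in its frame. The pocket is 39 mm (x) by 69 mm (y) and 12 mm deep, with a 2 mm chamfer round the mouth
- sensor_centre (a point): centre of the yellow sensor's block, half-way up. Block 36 mm (x) by 66 mm (y) by 34 mm high, about 0.15 kg, lying on its underside, z up. Lens on its +y end; a round steel connector 12 mm across sticks out 14 mm from its -y end, 22 mm above the underside. Seated, this point is 17 mm above the pocket floor and the axes agree with the jig's
- sensor_lens (a point): centre of the yellow sensor's lens, on the block's +y end face, 22 mm above its underside; axes as the sensor's
- shutter_knob (a point): centre of the shutter's orange knob, half-way up: round, upright, 20 mm across (18 mm at the waist), 32 mm high, on a stem over a blue carrier whose top is 24 mm below this point; nothing near stands higher than the carrier. Axes as the jig's. Shut, it is at x, y = 0, 41 mm in the jig's frame, 124 mm above the bench; it opens towards the jig's -x
- shutter (a joint): opening of the shutter in m: 0 shut (the start), 0.050 wide open; the red half mark is at 0.025. It grows as the knob is drawn towards the jig's -x. A spring shuts it: 3.2 N to start, 7.2 N at half, 11.2 N wide open; let go, it runs shut
- half_mark (a point): the long red half-open tick on the white scale strip (81 mm above the bench, beside the shutter, black ticks at shut, quarter, three-quarters and wide open); the carrier's red pointer stands over it at half, the knob then being 22 mm from it along the jig's y
- grey_sensor: a bystander on the mat: a sensor of the same shape and size in grey; origin under its centre
- solder_reel: a bystander on the mat: red reel, 54 mm across, 50 mm high, standing; origin under its centre
- screwdriver: a bystander: screwdriver 190 mm long lying on the mat's far right edge; origin under its middle
- multimeter: a bystander: yellow hand-held meter 185 x 88 x 38 mm lying on the bench; origin under its centre
- cleaner_bottle: a bystander: white bottle 52 mm across, 140 mm high; origin under its centre
- parts_box: a bystander: red divided parts box 160 x 110 x 45 mm; origin under its centre
- board: a bystander: green circuit board 100 x 80 mm, 20 mm high with its parts; origin under its centre
Mind the look-alikes: they are no part of the job. There is more than one size of the part that bears sensor_centre; the job needs the largest.

How it is judged (in metres and radians):
On the way:
1. the yellow sensor sits home in the nest, lens to the lamp, let go, with the shutter still shut (x of sensor_centre in the frame of nest_floor between -0.003 and 0.003 m and y of sensor_centre in the frame of nest_floor between -0.003 and 0.003 m and z of sensor_centre in the frame of nest_floor between 0.0145 and 0.0195 m and angle between sensor_centre's own z axis and vertical below 0.05 rad and angle between the y axis of sensor_centre and the y axis of nest_floor, either way round below 0.06 rad and y of sensor_lens in the frame of nest_floor above 0.028 m and contact force between each of the arm, the fingers and sensor below 0.05 N and value of joint shutter below 0.005 m and linear speed of sensor below 0.02 m/s), for 0.3 s.
At the end, for the whole second after the job is handed in: the robot holds the shutter against its spring (more than 3 N on it) at half travel, 25 mm open within 4 mm, and still; the yellow sensor, untouched, sits in the nest with its lens to the lamp, within 3 mm of the middle and 2.5 mm of fully home, level within 0.05 rad and square within 0.06 rad (x of sensor_centre in the frame of nest_floor between -0.003 and 0.003 m and y of sensor_centre in the frame of nest_floor between -0.003 and 0.003 m and z of sensor_centre in the frame of nest_floor between 0.0145 and 0.0195 m and angle between sensor_centre's own z axis and vertical below 0.05 rad and angle between the y axis of sensor_centre and the y axis of nest_floor, either way round below 0.06 rad and y of sensor_lens in the frame of nest_floor above 0.028 m and contact force between each of the arm, the fingers and sensor below 0.05 N and value of joint shutter between 0.021 and 0.029 m and velocity of joint shutter between -0.01 and 0.01 m/s and contact force between any of the fingers, the arm and shutter above 3 N); the arm keeps its last pose, push and grip.
It fails at once if the shutter runs wide open (past 43 mm of its 50 mm) (value of joint shutter above 0.043 m).
It fails at once if the sensor is let fall from above the nest (horizontal distance between sensor_centre and nest_floor below 0.02 m and z of sensor_centre in the frame of nest_floor above 0.032 m and contact force between each of the fingers, the arm and sensor below 0.02 N).
It fails at once if something else on the bench is shifted by more than 2 cm or tipped over (distance of any of grey_sensor, solder_reel, screwdriver, multimeter, cleaner_bottle, parts_box, board from where it was at the start of the episode above 0.02 m or angle between any of solder_reel, cleaner_bottle, grey_sensor's own z axis and vertical above 0.5 rad).
It also fails if it takes over 50 s, if anything falls off the work surface, if the arm or the gripper's body presses on something with over 40 N, if the wrist force passes 120 N, or if a joint passes its speed limit or range.

## Working session

There is one attempt and no reset: what is moved stays moved. The work goes in short steps, Python scripts to look and compute and a tool call to move; the robot and the scene stay as the last step left them, time stands still between calls to the robot, and variables do not carry over. Pictures are saved under pics/ and viewed, about 8 in all and at most 12, crops included, and the job is handed in when it is done.

Besides the shell and the picture viewer there is one more tool, called after "Request:" as a command line: name --argument value ..., lists and objects as JSON in quotes. carry_out: Moves the arm, as the interface text tells. Its arguments: {"type":"object","properties":{"targets":{"type":"array"},"grip_force":{"type":"number"}},"required":["targets"]}

```bash
ls; mkdir -p pics; python3 - <<'E'
from rig import ctrl, viewer
import cv2,numpy as np
for n in("scene","top"):
    i=viewer.camera_info(n); print(n,i)
    cv2.imwrite(f"pics/{n}0.png",cv2.resize(viewer.capture(n),(800,600)))
print(ctrl.sense())
E
```

```text
pics
scene {'fx': 470.3279886336157, 'fy': 470.3279886336157, 'cx': 290.41780380914173, 'cy': 205.17618670579185, 'k1': -0.12295420064018259, 'R': array([[-0.50518944,  0.86273453,  0.02174286],
       [ 0.48882888,  0.30682363, -0.81664287],
       [-0.71121723, -0.40193082, -0.57673362]]), 't': array([ 246.00328271, -183.9590921 , 1675.67336155])}
top {'fx': 437.3645047146569, 'fy': 437.3645047146569, 'cx': 273.91056256263755, 'cy': 210.69563413138926, 'k1': 0.018919472410568905, 'R': array([[-0.00872018, -0.99981854,  0.01693677],
       [-0.9982816 ,  0.00772277, -0.05808792],
       [ 0.05794659, -0.0174142 , -0.99816779]]), 't': array([  30.19476479,  546.07443571, 1155.86331288])}
{'time_s': 0.1, 'joints': array([ 8.93616822e-01,  3.13396707e-01,  1.49836689e+00, -1.33392439e-05,
        1.33101739e+00, -2.23410416e-01]), 'dq': array([-0.00105416, -0.0008405 , -0.00146226, -0.00083593, -0.00142136,
       -0.00014756]), 'tau': array([ 1.97058871e-03, -4.12904155e+01, -2.60142356e+01, -1.86806469e-04,
        3.08704097e-03, -1.42986781e-05]), 'eef_pos': array([230.00366609, 471.67204329, 230.78877298]), 'ee_rot': array([ 0.68880639,  0.15867735,  0.68916386, -0.15943786]), 'force': array([-0.24702493, -0.25206033, -0.14679268]), 'wrist_torque': array([-0.01641774,  0.02933241, -0.01173646]), 'grip_width': 1.0004973475510581}
```

View pics/top0.png

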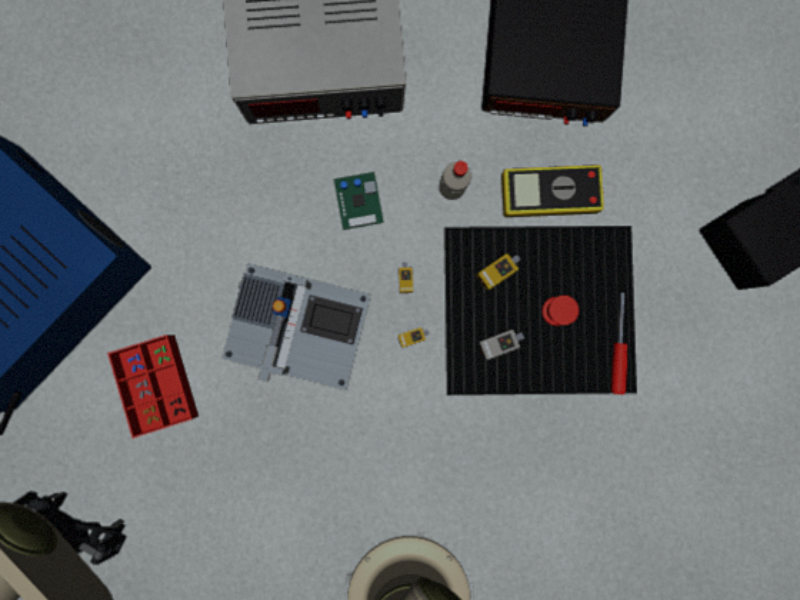

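View pics/scene0.png

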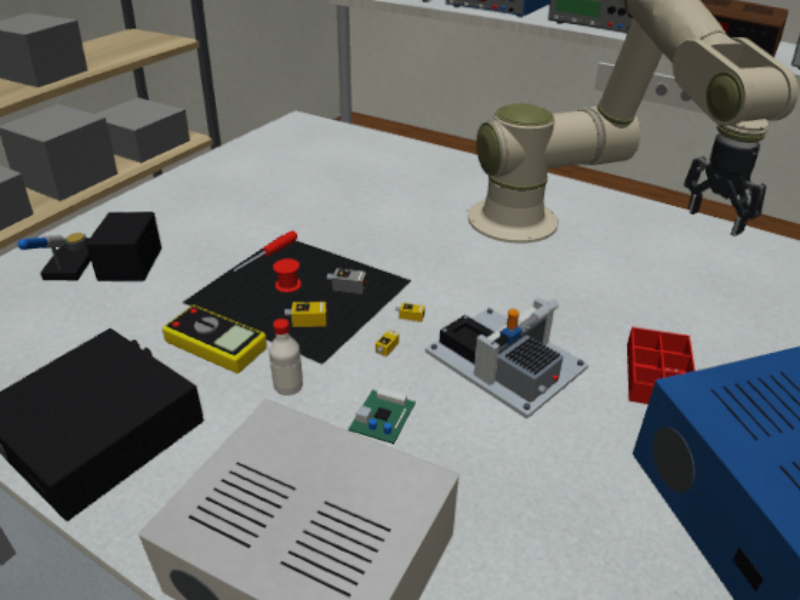

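Candidates: the yellow sensors at (497,271) on the mat, (405,278) and (411,337). The mat one is the largest, the same size as the grey one. I'll measure it and confirm in a crop.

```bash
cat > h.py <<'E'
import numpy as np,cv2
from rig import ctrl,viewer
def ray(i,uv):
    uv=np.atleast_2d(np.asarray(uv,float))
    K=np.array([[i['fx'],0,i['cx']],[0,i['fy'],i['cy']],[0,0,1]])
    d=(uv-[i['cx'],i['cy']])/[i['fx'],i['fy']]; p=d.copy()
    for _ in range(20): p=d/(1+i['k1']*(p**2).sum(1,keepdims=True))
    R=np.asarray(i['R']); c=-R.T@i['t']
    return c,np.c_[p,np.ones(len(p))]@R
def onz(i,uv,z):
    c,d=ray(i,uv); return c+d*((z-c[2])/d[:,2])[:,None]
def proj(i,X):
    x=np.atleast_2d(X)@np.asarray(i['R']).T+i['t']; p=x[:,:2]/x[:,2:]
    return p*(1+i['k1']*(p**2).sum(1,keepdims=True))*[i['fx'],i['fy']]+[i['cx'],i['cy']]
def tri(i1,u1,i2,u2):
    A=np.zeros((3,3));b=np.zeros(3)
    for i,u in((i1,u1),(i2,u2)):
        c,d=ray(i,u);d=d[0]/np.linalg.norm(d[0]);P=np.eye(3)-np.outer(d,d);A+=P;b+=P@c
    return np.linalg.solve(A,b)
def blobs(m,amin=30):
    cs,_=cv2.findContours(m.astype(np.uint8),cv2.RETR_EXTERNAL,cv2.CHAIN_APPROX_NONE)
    return sorted([c for c in cs if cv2.contourArea(c)>=amin],key=cv2.contourArea,reverse=True)
def hsv(im): return cv2.cvtColor(im,cv2.COLOR_BGR2HSV)
def rect(i,c,z):
    w=onz(i,c[:,0].astype(float),z)[:,:2].astype(np.float32); return cv2.minAreaRect(w)
E
python3 - <<'E'
from h import *
I={n:viewer.camera_info(n) for n in("top","scene","wrist")}; im={n:viewer.capture(n) for n in I}
w=I["wrist"];R=np.array(w['R']);print("wristcam pos",-R.T@w['t'],"fwd",R[2],"right",R[0],w['fx'])
for n in("top","scene"):
    h=hsv(im[n])
    y=cv2.inRange(h,(20,110,70),(34,255,255)); y=cv2.morphologyEx(y,cv2.MORPH_CLOSE,np.ones((5,5)))
    for c in blobs(y,15): print(n,"yellow",cv2.boundingRect(c),cv2.contourArea(c), rect(I[n],c,36) )
    o=cv2.inRange(h,(8,150,90),(17,255,255))
    for c in blobs(o,10): m=cv2.moments(c);print(n,"orange",m['m10']/m['m00'],m['m01']/m['m00'],m['m00'],onz(I[n],(m['m10']/m['m00'],m['m01']/m['m00']),140))
k=cv2.inRange(im["top"],(0,0,0),(60,60,60))
k[:,:200]=0;k[:,270:]=0;k[:195]=0;k[250:]=0
for c in blobs(k,100): print("dark",cv2.boundingRect(c),rect(I["top"],c,42))
a=cv2.resize(im["top"][175:285,150:270],(545,500),interpolation=cv2.INTER_CUBIC)
b=cv2.resize(im["top"][165:265,270:370][:,:],(255,255),interpolation=cv2.INTER_CUBIC)
s=cv2.resize(im["scene"][190:255,190:310],(255,138),interpolation=cv2.INTER_CUBIC)
out=np.zeros((500,800,3),np.uint8);out[:,:545]=a;out[:255,545:]=b;out[260:398,545:]=s
cv2.imwrite("pics/crop1.png",out)
E
```

```text
wristcam pos [159.79681702 506.66858521 372.34776733] fwd [ 0.27609762 -0.13413559 -0.95172357] right [4.37286140e-01 8.99322423e-01 1.07719861e-04] 358.6740760378633
top yellow (352, 116, 71, 35) 2121.0 ((751.734375, -277.0310363769531), (87.18292236328125, 184.08119201660156), 2.240186929702759)
top yellow (335, 178, 28, 24) 320.5 ((600.029052734375, -171.51329040527344), (36.6507453918457, 67.25577545166016), 33.183231353759766)
top yellow (279, 187, 10, 18) 138.0 ((585.1058959960938, 0.3679676055908203), (23.789318084716797, 45.01714324951172), 89.57091522216797)
top yellow (279, 229, 19, 14) 136.5 ((478.98760986328125, -9.705615997314453), (23.198196411132812, 45.6900634765625), 17.90712547302246)
top yellow (108, 242, 11, 13) 26.0 ((449.73785400390625, 446.15155029296875), (27.64931869506836, 20.489601135253906), 32.18564224243164)
top yellow (101, 285, 10, 11) 25.0 ((343.4755554199219, 462.63677978515625), (22.98828887939453, 16.84568214416504), 21.202505111694336)
scene yellow (114, 213, 72, 48) 861.0 ((764.8497924804688, -268.1643371582031), (113.1665267944336, 212.219696044
[... 688 characters left out ...]
8397932816537 129.4496124031008 64.5 [[-66.1326194  256.48705393 140.        ]]
scene orange 269.17021276595744 86.53900709219857 47.0 [[ -67.10681113 -423.68635427  140.        ]]
scene orange 319.7282608695652 98.47463768115941 46.0 [[ -68.49506947 -203.28456413  140.        ]]
scene orange 504.8835978835979 145.91005291005288 31.5 [[-68.14723276 464.50708017 140.        ]]
scene orange 408.0952380952381 124.60952380952381 17.5 [[-36.26147272 148.15292968 140.        ]]
scene orange 292.9885057471264 95.8735632183908 14.5 [[ -35.38425465 -298.29358501  140.        ]]
dark (211, 208, 43, 33) ((511.9441223144531, 136.66513061523438), (98.05144500732422, 66.62877655029297), 74.88727569580078)
```

View pics/crop1.png

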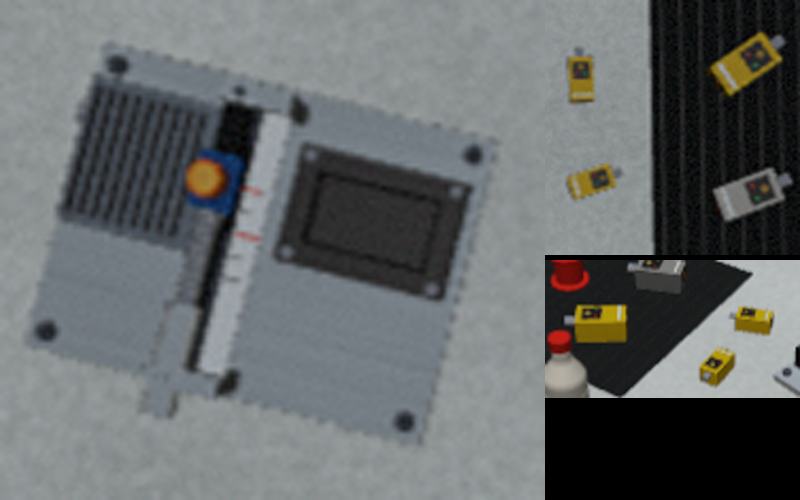

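The crop shows the mat sensor (upper right of the inset) with a 67 x 36 mm outline, so it is the largest. The two on the bench are about 45 x 24 mm. Its connector is to the upper right, so the lens faces lower left. The nest block measures 98 x 67 mm, centred near (512,137), with jig yaw about -15°. I'm moving over the sensor now.

Request:
carry_out --targets '[{"x": 0.03, "y": -0.052, "az": -0.1}, {"x": 0.06, "y": -0.104, "az": -0.2}, {"x": 0.09, "y": -0.156, "az": -0.3}, {"x": 0.12, "y": -0.208, "az": -0.4}, {"x": 0.15, "y": -0.26, "az": -0.5}]' --grip_force 40

```text
invalid input at $.targets[0]: expected keys x, y, z, ax, ay, az, hand
```

Request:
carry_out --targets '[{"x": 0.03, "y": -0.052}, {"x": 0.06, "y": -0.104}, {"x": 0.09, "y": -0.156}, {"x": 0.12, "y": -0.208}, {"x": 0.15, "y": -0.26, "az": -0.038}]'

```text
invalid input at $.targets[0]: expected keys x, y, z, ax, ay, az, hand
```

Request:
carry_out --targets '[{"x": 0.03, "y": -0.05, "z": -0.02}, {"x": 0.055, "y": -0.1, "z": -0.04}, {"x": 0.07, "y": -0.123, "z": -0.07}, {"x": 0.07, "y": -0.123, "z": -0.08}, {"x": 0.07, "y": -0.123, "z": -0.08}]'

```text
invalid input at $.targets[0]: expected keys x, y, z, ax, ay, az, hand
```

```bash
python3 - <<'E'
from h import *
i=viewer.camera_info("wrist"); im=viewer.capture("wrist"); s=ctrl.sense(); print(s['time_s'],s['eef_pos'],s['ee_rot'],s['joints'])
cv2.imwrite("pics/w1.png",im)
y=cv2.inRange(hsv(im),(20,110,60),(34,255,255)); y=cv2.morphologyEx(y,cv2.MORPH_CLOSE,np.ones((9,9)))
for c in blobs(y,300)[:3]: print(cv2.boundingRect(c),cv2.contourArea(c),rect(i,c,36),onz(i,cv2.approxPolyDP(c,6,True)[:,0],36).round(1).tolist(),cv2.approxPolyDP(c,6,True)[:,0].tolist())
E
```

```text
0.3 [230.11385168 471.81010071 231.13044734] [ 0.68891431  0.1589606   0.68904748 -0.15919225] [ 8.93598144e-01  3.13067803e-01  1.49790655e+00  2.77700711e-05
  1.33099521e+00 -2.23384318e-01]
```

View pics/w1.png

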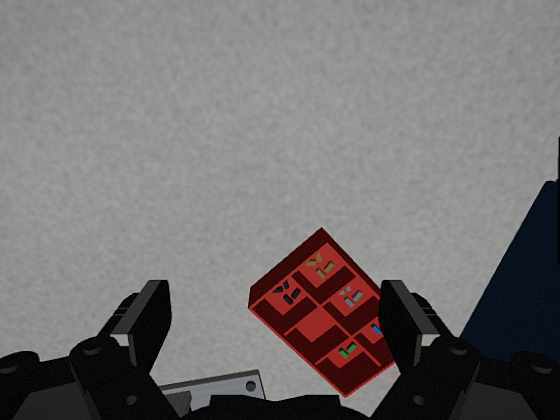

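The view shows bench and parts box only, because the moves were refused: every row needs all the keys. Re-sending.

Request:
carry_out --targets '[{"x": 0.03, "y": -0.052, "z": 0, "ax": 0, "ay": 0, "az": -0.1, "hand": 1}, {"x": 0.06, "y": -0.104, "z": 0, "ax": 0, "ay": 0, "az": -0.2, "hand": 1}, {"x": 0.09, "y": -0.156, "z": 0, "ax": 0, "ay": 0, "az": -0.3, "hand": 1}, {"x": 0.12, "y": -0.208, "z": 0, "ax": 0, "ay": 0, "az": -0.4, "hand": 1}, {"x": 0.15, "y": -0.26, "z": 0, "ax": 0, "ay": 0, "az": -0.5, "hand": 1}]' --grip_force 40

```text
time_s: 0.92
eef_pos: [380.8, 210.1, 231.5]
ee_rot: [0.628, 0.326, 0.628, -0.325]
force: [1.1, 0.5, -0.1]
grip_width: 1.002
```

Request:
carry_out --targets '[{"x": 0.03, "y": -0.052, "z": 0, "ax": 0, "ay": 0, "az": 0, "hand": 1}, {"x": 0.06, "y": -0.104, "z": 0, "ax": 0, "ay": 0, "az": 0, "hand": 1}, {"x": 0.09, "y": -0.156, "z": 0, "ax": 0, "ay": 0, "az": 0, "hand": 1}, {"x": 0.12, "y": -0.208, "z": 0, "ax": 0, "ay": 0, "az": 0, "hand": 1}, {"x": 0.15, "y": -0.26, "z": 0, "ax": 0, "ay": 0, "az": -0.038, "hand": 1}]'

```text
time_s: 1.55
eef_pos: [530.9, -50.0, 231.4]
ee_rot: [0.622, 0.337, 0.622, -0.337]
force: [0.9, 0.8, 0.3]
grip_width: 1.003
```

Request:
carry_out --targets '[{"x": 0.03, "y": -0.05, "z": -0.02, "ax": 0, "ay": 0, "az": 0, "hand": 1}, {"x": 0.055, "y": -0.1, "z": -0.04, "ax": 0, "ay": 0, "az": 0, "hand": 1}, {"x": 0.07, "y": -0.123, "z": -0.07, "ax": 0, "ay": 0, "az": 0, "hand": 1}, {"x": 0.07, "y": -0.123, "z": -0.08, "ax": 0, "ay": 0, "az": 0, "hand": 1}, {"x": 0.07, "y": -0.123, "z": -0.08, "ax": 0, "ay": 0, "az": 0, "hand": 1}]'

```text
time_s: 2.17
eef_pos: [599.7, -170.3, 151.1]
ee_rot: [0.622, 0.336, 0.622, -0.336]
force: [-0.3, -0.3, -0.4]
grip_width: 1.003
```

```bash
python3 - <<'E'
from h import *
i=viewer.camera_info("wrist"); im=viewer.capture("wrist"); s=ctrl.sense(); print(s['time_s'],s['eef_pos'],s['ee_rot'],s['joints'])
cv2.imwrite("pics/w2.png",im)
y=cv2.inRange(hsv(im),(20,110,60),(34,255,255)); y=cv2.morphologyEx(y,cv2.MORPH_CLOSE,np.ones((9,9)))
for c in blobs(y,300)[:3]: print(cv2.boundingRect(c),cv2.contourArea(c),rect(i,c,36),onz(i,cv2.approxPolyDP(c,6,True)[:,0],36).round(1).tolist(),cv2.approxPolyDP(c,6,True)[:,0].tolist())
E
```

```text
2.225 [ 600.14461223 -170.25498379  152.17781062] [ 0.62232644  0.33619484  0.62185242 -0.33612855] [-4.63984364e-01  5.94098015e-01  1.28429009e+00  7.62218075e-05
  1.26253157e+00 -1.04395638e+00]
(250, 159, 50, 91) 4045.0 ((599.7188720703125, -168.21099853515625), (35.70077133178711, 70.12932586669922), 33.487998962402344) [[568.0, -147.1, 36.0], [604.3, -206.0, 36.0], [632.7, -188.4, 36.0], [594.6, -131.4, 36.0], [578.6, -146.3, 36.0]] [[254, 159], [253, 248], [296, 249], [297, 161], [267, 166]]
(271, 278, 110, 123) 3609.0 ((706.3603515625, -249.48004150390625), (26.19495964050293, 143.36277770996094), 1.9887914657592773) [[705.8, -177.8, 36.0], [691.0, -183.3, 36.0], [696.3, -321.6, 36.0], [718.8, -297.5, 36.0], [717.5, -194.1, 36.0]] [[379, 285], [360, 281], [271, 400], [307, 393], [378, 307]]
(370, 0, 62, 26) 776.0 ((595.484375, -19.02252960205078), (37.913352966308594, 13.784539222717285), 32.5951042175293) [[575.8, -23.5, 36.0], [602.6, -22.7, 36.0], [608.0, -3.5, 36.0], [599.2, -13.0, 36.0], [594.6, -11.4, 36.0]] [[370, 0], [404, 25], [431, 1], [410, 7], [406, 0]]
```

View pics/w2.png

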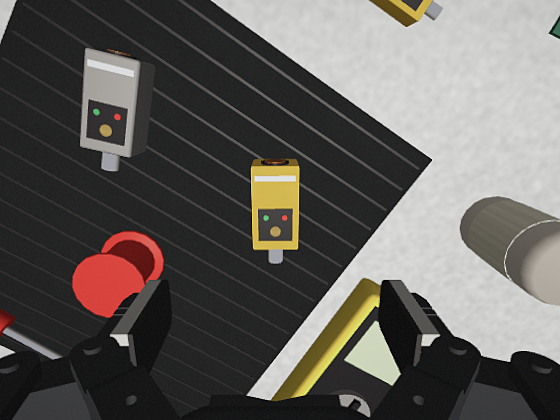

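The sensor (250–297, 159–249 px) fits a top plane at z≈36. Its centre, worked from the connector edge, is (600.3,-169.7), with yaw 33.5°. The tool is already over it and square within 0.3°. Descending and gripping.

Request:
carry_out --targets '[{"x": 0, "y": 0, "z": -0.05, "ax": 0, "ay": 0, "az": 0.005, "hand": 1}, {"x": 0, "y": 0, "z": -0.095, "ax": 0, "ay": 0, "az": 0.005, "hand": 1}, {"x": 0, "y": 0, "z": -0.12, "ax": 0, "ay": 0, "az": 0.005, "hand": 1}, {"x": 0, "y": 0, "z": -0.134, "ax": 0, "ay": 0, "az": 0.005, "hand": 1}, {"x": 0, "y": 0, "z": -0.134, "ax": 0, "ay": 0, "az": 0.005, "hand": 1}]'

```text
time_s: 2.85
eef_pos: [600.4, -170.8, 17.9]
ee_rot: [0.623, 0.335, 0.623, -0.335]
force: [-0.1, -0.2, 0.3]
grip_width: 1.004
```

Request:
carry_out --targets '[{"x": 0, "y": 0, "z": 0, "ax": 0, "ay": 0, "az": 0, "hand": -1}, {"x": 0, "y": 0, "z": 0, "ax": 0, "ay": 0, "az": 0, "hand": -1}, {"x": 0, "y": 0, "z": 0, "ax": 0, "ay": 0, "az": 0, "hand": -1}, {"x": 0, "y": 0, "z": 0, "ax": 0, "ay": 0, "az": 0, "hand": -1}, {"x": 0, "y": 0, "z": 0, "ax": 0, "ay": 0, "az": 0, "hand": -1}]' --grip_force 40

```text
time_s: 3.48
eef_pos: [600.7, -171.3, 18.2]
ee_rot: [0.623, 0.335, 0.622, -0.335]
force: [-0.7, 0.9, 6.2]
grip_width: 0.409
```

Request:
carry_out --targets '[{"x": 0, "y": 0, "z": 0.02, "ax": 0, "ay": 0, "az": 0, "hand": -1}, {"x": 0, "y": 0, "z": 0.06, "ax": 0, "ay": 0, "az": 0, "hand": -1}, {"x": 0, "y": 0, "z": 0.11, "ax": 0, "ay": 0, "az": 0, "hand": -1}, {"x": 0, "y": 0, "z": 0.15, "ax": 0, "ay": 0, "az": 0, "hand": -1}, {"x": 0, "y": 0, "z": 0.155, "ax": 0, "ay": 0, "az": 0, "hand": -1}]'

```text
time_s: 4.1
eef_pos: [601.0, -171.5, 175.9]
ee_rot: [0.625, 0.335, 0.621, -0.335]
force: [0.3, 0.2, -2.2]
grip_width: 0.413
```

Request:
carry_out --targets '[{"x": -0.022, "y": 0.04, "z": 0, "ax": 0, "ay": 0, "az": -0.17, "hand": -1}, {"x": -0.044, "y": 0.08, "z": 0, "ax": 0, "ay": 0, "az": -0.34, "hand": -1}, {"x": -0.066, "y": 0.12, "z": 0, "ax": 0, "ay": 0, "az": -0.51, "hand": -1}, {"x": -0.088, "y": 0.16, "z": 0, "ax": 0, "ay": 0, "az": -0.68, "hand": -1}, {"x": -0.106, "y": 0.195, "z": 0, "ax": 0, "ay": 0, "az": -0.848, "hand": -1}]'

```text
time_s: 4.72
eef_pos: [492.4, 25.3, 171.1]
ee_rot: [-0.428, -0.562, -0.429, 0.563]
force: [0.7, 0.3, -2.2]
grip_width: 0.411
```

Request:
carry_out --targets '[{"x": -0.008, "y": 0.016, "z": 0, "ax": 0, "ay": 0, "az": 0, "hand": -1}, {"x": -0.008, "y": 0.016, "z": 0, "ax": 0, "ay": 0, "az": 0, "hand": -1}, {"x": -0.008, "y": 0.016, "z": 0, "ax": 0, "ay": 0, "az": 0, "hand": -1}]'

```text
time_s: 5.1
eef_pos: [486.6, 39.0, 172.0]
ee_rot: [-0.43, -0.561, -0.43, 0.561]
force: [-0.7, 0.6, -2.3]
grip_width: 0.409
```

```bash
python3 - <<'E'
from h import *
i=viewer.camera_info("wrist"); im=viewer.capture("wrist"); s=ctrl.sense(); print(s['time_s'],s['eef_pos'],s['ee_rot'],s['joints'],s['force'],s['grip_width'])
np.savez("w3.npz",im=im,**{k:np.array(v) for k,v in i.items()})
cv2.imwrite("pics/w3.png",im)
E
```

```text
5.15 [486.61581169  38.91551774 172.0345435 ] [-0.42986131 -0.56132711 -0.42987591  0.56154949] [-1.60632738e-01  2.89698573e-01  1.69213412e+00 -2.33955029e-04
  1.15999089e+00  1.03365261e-01] [ 0.30552995 -0.32497901 -2.05491618] 0.4112221918993514
```

View pics/w3.png

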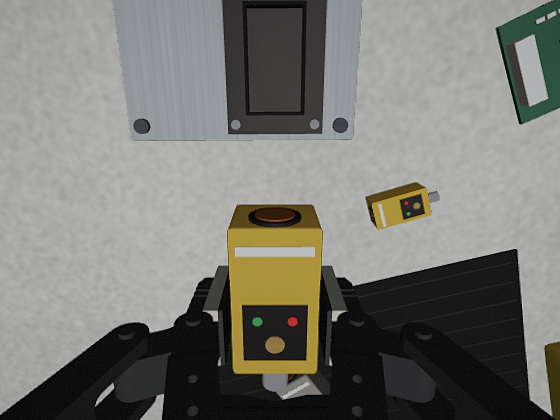

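The wrist view shows the sensor gripped square (228–322, 205–374 px), lens (275,216) facing the jig. The pocket is at about (243–307, 2–115) and the block's lower edge is at row 134. I'll measure the edges.

```bash
python3 - <<'E'
from h import *
f=np.load("w3.npz");im=f['im'];i={k:f[k] for k in f if k!='im'}
g=cv2.cvtColor(im,cv2.COLOR_BGR2GRAY).astype(float)
print("row60 215:335",g[50:70,215:335].mean(0).round().astype(int).tolist())
print("row20..",g[15:25,215:335].mean(0).round().astype(int).tolist())
print("row105",g[98:106,215:335].mean(0).round().astype(int).tolist())
print("col275",g[0:150,265:285].mean(1).round().astype(int).tolist())
y=cv2.inRange(hsv(im),(20,110,60),(34,255,255)); y=cv2.morphologyEx(y,cv2.MORPH_CLOSE,np.ones((25,25)))
c=blobs(y,5000)[0];print(cv2.approxPolyDP(c,5,True)[:,0].tolist())
E
```

```text
row60 215:335 [151, 151, 152, 152, 152, 151, 148, 150, 153, 135, 51, 48, 52, 52, 52, 52, 52, 52, 52, 53, 53, 52, 53, 53, 54, 54, 54, 55, 56, 27, 20, 19, 15, 51, 61, 59, 58, 58, 59, 59, 59, 59, 60, 59, 60, 60, 60, 60, 61, 61, 61, 61, 61, 62, 62, 62, 62, 62, 63, 62, 63, 63, 63, 63, 63, 63, 63, 63, 62, 62, 62, 62, 62, 62, 62, 62, 62, 62, 61, 62, 62, 62, 61, 62, 62, 66, 36, 14, 19, 17, 41, 59, 59, 58, 58, 58, 58, 58, 58, 58, 57, 58, 58, 57, 57, 57, 57, 56, 50, 76, 145, 155, 151, 154, 155, 154, 151, 151, 152, 154]
row20.. [148, 148, 148, 146, 144, 145, 152, 128, 60, 45, 49, 50, 50, 50, 50, 50, 51, 51, 51, 51, 50, 51, 51, 52, 52, 52, 54, 51, 18, 20, 17, 20, 51, 57, 56, 56, 56, 56, 56, 56, 57, 56, 57, 57, 57, 57, 57, 57, 57, 57, 57, 57, 57, 58, 57, 57, 57, 57, 58, 58, 58, 57, 58, 58, 58, 58, 58, 58, 58, 58, 59, 58, 58, 58, 58, 59, 58, 59, 58, 59, 59, 58, 59, 59, 59, 59, 64, 28, 13, 19, 16, 44, 56, 56, 55, 55, 55, 55, 55, 55, 55, 55, 56, 54, 56, 55, 54, 55, 55, 52, 43, 119, 152, 149, 149, 151, 150, 148, 148, 147]
row105 [157, 155, 154, 154, 154, 156, 157, 155, 152, 155, 159, 145, 37, 52, 54,
[... 426 characters left out ...]
, 154]
col275 [51, 20, 20, 22, 19, 7, 4, 1, 39, 56, 58, 57, 57, 57, 57, 57, 57, 57, 57, 58, 58, 58, 58, 58, 58, 58, 58, 58, 59, 59, 59, 59, 59, 59, 60, 60, 60, 60, 60, 60, 60, 60, 61, 60, 61, 61, 61, 61, 61, 61, 62, 62, 62, 62, 62, 62, 62, 62, 62, 63, 63, 63, 63, 63, 63, 63, 63, 62, 63, 63, 63, 63, 63, 63, 63, 63, 63, 63, 63, 63, 64, 63, 63, 63, 63, 63, 63, 63, 63, 63, 63, 63, 63, 63, 63, 63, 62, 62, 63, 62, 63, 62, 63, 63, 62, 63, 63, 63, 63, 63, 66, 53, 17, 22, 19, 53, 63, 62, 61, 62, 61, 61, 61, 61, 61, 61, 60, 60, 60, 60, 60, 60, 57, 44, 157, 161, 156, 155, 154, 150, 171, 175, 173, 173, 173, 173, 173, 173, 173, 174]
[[236, 206], [227, 231], [233, 371], [314, 373], [322, 231], [313, 206]]
```

```bash
python3 - <<'E'
from h import *
f=np.load("w3.npz");im=f['im'];i={k:f[k] for k in f if k!='im'}
r=lambda *p:onz(i,p,42)[:,:2]
L=r((242.5,19.5),(243.8,59.5),(245.0,101.5));Rr=r((305.7,19.5),(305,59.5),(304.3,101.5));T=r((275,.5),(275,114.6),(275,133.4))
print("width",np.linalg.norm(Rr-L,axis=1)," len",np.linalg.norm(T[0]-T[1]),np.linalg.norm(T[0]-T[2]))
d=(L[0]-L[2])/np.linalg.norm(L[0]-L[2])+(Rr[0]-Rr[2])/np.linalg.norm(Rr[0]-Rr[2]);d/=np.linalg.norm(d)
print("jig y yaw",np.degrees(np.arctan2(-d[0],d[1])))
x=np.array([d[1],-d[0]]);cx=(L.mean(0)+Rr.mean(0))/2@x;cy=(T[0]+T[1])/2@d
N=cx*x+cy*d;print("nest",N)
for z in(189,191,193):
    s=onz(i,[(227,231),(322,231),(233,371)],z)[:,:2]
    e=onz(i,[(227.5,260),(321,260)],z)[:,:2]
    print(z,"width",np.linalg.norm(s[1]-s[0]),"lens-edge mid",(s[0]+s[1])/2,"yaw",np.degrees(np.arctan2(*( (s[1]-s[0])[::-1]))),"C",(s[0]+s[1])/2-33*d)
s=ctrl.sense();print(s['eef_pos'])
g=im[200:385,215:335]
h=hsv(im);m=cv2.inRange(h,(18,90,40),(36,255,255))
for row in(235,245,258,270,285,300,350,365):
    k=np.flatnonzero(m[row]);k=k[(k>200)&(k<350)];print(row,k.min(),k.max(),(k.min()+k.max())/2)
E
```

```text
width [42.49395003 42.56097348 42.75021684]  len 72.4013947010244 85.80182805696941
jig y yaw -14.59813373308737
nest [513.74275095 138.66383146]
189 width 35.203181567742405 lens-edge mid [495.43474044  69.88579879] yaw -15.003964038773043 C [487.11749181  37.95112524]
191 width 34.6377661005762 lens-edge mid [495.63175299  70.61773738] yaw -15.003964038773002 C [487.31450435  38.68306382]
193 width 34.07235063340984 lens-edge mid [495.82876553  71.34967596] yaw -15.003964038773054 C [487.5115169   39.41500241]
[486.61581169  38.91551774 172.0345435 ]
235 227 322 274.5
245 228 321 274.5
258 228 321 274.5
270 228 321 274.5
285 229 320 274.5
300 230 319 274.5
350 232 318 275.0
365 232 317 274.5
```

Pocket rim measures 42.5 x 72.4 mm (43 x 73 expected), so the numbers hold. The shift from the held sensor to the nest is about (+26.4, +100.1) mm with a +0.4° turn.

Request:
carry_out --targets '[{"x": 0.013, "y": 0.05, "z": 0, "ax": 0, "ay": 0, "az": 0.007, "hand": -1}, {"x": 0.0264, "y": 0.1001, "z": 0, "ax": 0, "ay": 0, "az": 0.007, "hand": -1}, {"x": 0.0264, "y": 0.1001, "z": -0.045, "ax": 0, "ay": 0, "az": 0.007, "hand": -1}, {"x": 0.0264, "y": 0.1001, "z": -0.09, "ax": 0, "ay": 0, "az": 0.007, "hand": -1}, {"x": 0.0264, "y": 0.1001, "z": -0.09, "ax": 0, "ay": 0, "az": 0.007, "hand": -1}]'

```text
time_s: 5.78
eef_pos: [511.2, 139.2, 79.7]
ee_rot: [-0.43, -0.558, -0.433, 0.562]
force: [-0.3, 0.4, -1.8]
grip_width: 0.41
```

```bash
python3 - <<'E'
from h import *
i=viewer.camera_info("wrist"); im=viewer.capture("wrist"); s=ctrl.sense(); print(s['time_s'],s['eef_pos'],s['ee_rot'],s['force'],s['grip_width'])
np.savez("w4.npz",im=im,**{k:np.array(v) for k,v in i.items()})
t=viewer.capture("top"); sc=viewer.capture("scene")
out=np.zeros((420,790,3),np.uint8);out[:,:560]=im;out[:200,560:]=cv2.resize(t[190:260,185:265],(230,200),interpolation=cv2.INTER_CUBIC)
out[205:420,560:]=cv2.resize(sc[195:270,290:370],(230,215),interpolation=cv2.INTER_CUBIC)
cv2.imwrite("pics/w4.png",out)
E
```

```text
5.825 [512.74860464 139.31215509  82.15305929] [-0.43134806 -0.55953125 -0.43200916  0.56056375] [ 0.11456986 -0.03368412 -2.05849228] 0.40919316976004516
```

View pics/w4.png

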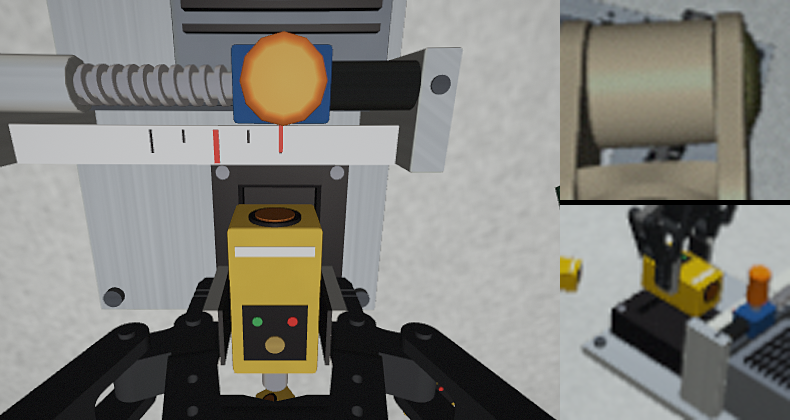

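The picture shows the sensor over the pocket (rim cols ~239–321, row ~185), the pointer at shut (280,140), and the half tick at (216,147). I'll check the lateral offset and the knob from here.

```bash
python3 - <<'E'
from h import *
f=np.load("w4.npz");im=f['im'];i={k:f[k] for k in f if k!='im'}
g=cv2.cvtColor(im,cv2.COLOR_BGR2GRAY).astype(int)
print(g[188:196,225:335].mean(0).round().astype(int).tolist())
print(g[165:204,265:275].mean(1).round().astype(int).tolist(),i['cx'],i['cy'])
a=np.radians(-14.6);X=np.array([np.cos(a),np.sin(a)]);Y=np.array([-np.sin(a),np.cos(a)])
s=onz(i,[(227.5,231),(322.5,231)],101)[:,:2];m=s.mean(0)
print("sensor w",np.linalg.norm(s[1]-s[0]),"centre",m-33*Y)
o=cv2.inRange(hsv(im),(8,120,90),(22,255,255));o[150:]=0
c=blobs(o,500)[0];(u,v),rr=cv2.minEnclosingCircle(c);k=onz(i,(u,v),140)[0,:2];print("knob top",u,v,rr,k,"nest from knob",k-83*Y)
E
```

```text
[52, 53, 52, 52, 53, 52, 53, 53, 54, 53, 54, 54, 57, 27, 23, 27, 28, 17, 2, 46, 56, 53, 53, 53, 53, 52, 53, 53, 54, 54, 53, 53, 54, 53, 54, 53, 53, 54, 54, 54, 53, 54, 54, 54, 53, 53, 54, 55, 54, 54, 54, 53, 54, 55, 54, 54, 54, 55, 55, 55, 54, 55, 55, 55, 55, 55, 54, 55, 55, 55, 55, 55, 56, 56, 56, 56, 56, 56, 56, 56, 56, 56, 56, 57, 56, 57, 56, 57, 59, 53, 4, 6, 26, 25, 25, 21, 54, 60, 58, 58, 58, 58, 58, 57, 58, 58, 57, 57, 57, 57]
[88, 49, 57, 58, 58, 58, 58, 58, 57, 56, 57, 57, 57, 56, 55, 56, 55, 55, 57, 46, 28, 22, 41, 54, 55, 54, 54, 54, 54, 53, 54, 54, 53, 53, 53, 52, 52, 51, 48] 274.5085156705802 212.83121026926113
sensor w 33.97994308542897 centre [512.2789507  139.74964042]
knob top 282.5 78.0 47.02402877807617 [534.82452571 219.01196149] nest from knob [513.90276897 138.69210034]
```

Request:
carry_out --targets '[{"x": 0, "y": 0, "z": 0, "ax": 0, "ay": 0, "az": 0, "hand": -1}, {"x": 0, "y": 0, "z": 0, "ax": 0, "ay": 0, "az": 0, "hand": -1}]'

```text
time_s: 6.18
eef_pos: [513.1, 139.9, 83.3]
ee_rot: [0.432, 0.56, 0.431, -0.559]
force: [0.1, 0.5, -2.8]
grip_width: 0.416
```

```bash
cat > chk.py <<'E'
from h import *
def chk(ztop):
    i=viewer.camera_info("wrist"); im=viewer.capture("wrist"); s=ctrl.sense(); print(s['time_s'],s['eef_pos'],s['ee_rot'],s['force'],s['grip_width'])
    g=cv2.cvtColor(im,cv2.COLOR_BGR2GRAY).astype(float)
    a=np.radians(-14.6);X=np.array([np.cos(a),np.sin(a)]);Y=np.array([-np.sin(a),np.cos(a)])
    p=g[188:196].mean(0); d=np.diff(p); l=np.argmin(d[225:262])+225.5; r=np.argmax(d[300:335])+300.5
    q=g[165:204,265:275].mean(1); fr=165.5+10+np.argmin(np.diff(q)[10:])
    P=onz(i,[(l,191.5),(r,191.5),(275,fr)],42)[:,:2]; print("rim",l,r,fr,np.linalg.norm(P[1]-P[0]),"nest x",(P[0]+P[1])/2@X,"front->nest y",P[2]@Y-36.5)
    h=hsv(im);m=cv2.inRange(h,(18,90,40),(36,255,255)); e=[]
    for row in(240,260,280):
        k=np.flatnonzero(m[row]);k=k[(k>200)&(k<350)];e.append(((k.min()+k.max())/2,row))
    S=onz(i,e,ztop)[:,:2];print("sensor x",S@X,"yaw",np.degrees(np.arctan2(*(-(S[0]-S[2])*[1,-1]))))
    t=onz(i,[(275,231)],ztop)[0,:2];print("sensor y",t@Y-33,"tcp",s['eef_pos'][:2]@X,s['eef_pos'][:2]@Y)
    return i,im
E
python3 -c "
from chk import *
N=np.array([513.8,138.7]);a=np.radians(-14.6);print('N',N@[np.cos(a),np.sin(a)],N@[-np.sin(a),np.cos(a)])
chk(100)"
```

```text
N 462.24695180531694 263.73449821116117
6.225 [512.9208071  139.93424956  83.0784627 ] [ 0.43209681  0.56034137  0.43152999 -0.55954604] [ 0.9884319   0.71149203 -1.7295249 ] 0.4143791921121723
rim 234.5 316.5 185.5 43.07270919576312 nest x 462.3700749082458 front->nest y 263.6575778349724
sensor x [461.74912114 461.74075715 461.73208749] yaw -14.65834571085205
sensor y 263.6919962557134 tcp 461.08503228141177 264.7072752373832
```

Request:
carry_out --targets '[{"x": 0.0006, "y": -0.0002, "z": -0.01, "ax": 0, "ay": 0, "az": 0, "hand": -1}, {"x": 0.0006, "y": -0.0002, "z": -0.02, "ax": 0, "ay": 0, "az": 0, "hand": -1}, {"x": 0.0006, "y": -0.0002, "z": -0.024, "ax": 0, "ay": 0, "az": 0, "hand": -1}, {"x": 0.0006, "y": -0.0002, "z": -0.028, "ax": 0, "ay": 0, "az": 0, "hand": -1}, {"x": 0.0006, "y": -0.0002, "z": -0.028, "ax": 0, "ay": 0, "az": 0, "hand": -1}]'

```text
time_s: 6.85
eef_pos: [513.1, 139.8, 54.0]
ee_rot: [-0.432, -0.56, -0.432, 0.56]
force: [-0.6, -0.4, -1.9]
grip_width: 0.409
```

No contact force, with the underside already below the rim. Continuing down.

Request:
carry_out --targets '[{"x": 0, "y": 0, "z": -0.003, "ax": 0, "ay": 0, "az": 0, "hand": -1}, {"x": 0, "y": 0, "z": -0.006, "ax": 0, "ay": 0, "az": 0, "hand": -1}, {"x": 0, "y": 0, "z": -0.0075, "ax": 0, "ay": 0, "az": 0, "hand": -1}, {"x": 0, "y": 0, "z": -0.0075, "ax": 0, "ay": 0, "az": 0, "hand": -1}]'

```text
time_s: 7.35
eef_pos: [513.1, 139.8, 46.7]
ee_rot: [-0.432, -0.56, -0.432, 0.56]
force: [0.2, -0.3, -2.0]
grip_width: 0.407
```

Request:
carry_out --targets '[{"x": 0, "y": 0, "z": -0.001, "ax": 0, "ay": 0, "az": 0, "hand": -1}, {"x": 0, "y": 0, "z": -0.001, "ax": 0, "ay": 0, "az": 0, "hand": -1}]'

```text
time_s: 7.6
eef_pos: [513.2, 139.8, 45.8]
ee_rot: [0.432, 0.56, 0.432, -0.56]
force: [-0.1, -0.2, -2.2]
grip_width: 0.409
```

```bash
python3 -c "
from chk import *
i,im=chk(64);cv2.imwrite('pics/w5.png',im)"
```

```text
7.65 [513.16948482 139.77609473  45.78051295] [ 0.4317958   0.55995498  0.43181044 -0.55994871] [ 0.27554123 -0.15654043 -1.7226756 ] 0.41337900801715943
rim 241.5 327.5 187.5 35.88954349599972 nest x 466.0852512527987 front->nest y 271.69295502591626
sensor x [461.90819487 461.90022736 461.89196813] yaw -14.656270751975258
sensor y 264.1949891908252 tcp 461.36554597705714 264.61691139115425
```

View pics/w5.png

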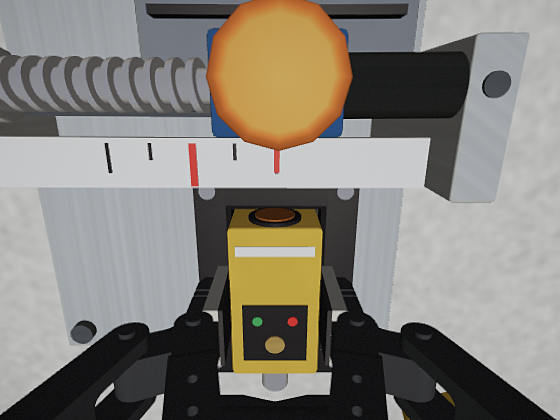

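The sensor is inside the pocket mouth (cols 228–322), with the shutter pointer still at shut. The force is still only its weight, so it is not on the floor yet. Going on down.

Request:
carry_out --targets '[{"x": 0, "y": 0, "z": -0.001, "ax": 0, "ay": 0, "az": 0, "hand": -1}, {"x": 0, "y": 0, "z": -0.001, "ax": 0, "ay": 0, "az": 0, "hand": -1}]'

```text
time_s: 7.9
eef_pos: [513.3, 139.8, 45.1]
ee_rot: [0.432, 0.56, 0.432, -0.56]
force: [-2.6, -0.2, 3.4]
grip_width: 0.407
```

Request:
carry_out --targets '[{"x": 0, "y": 0, "z": -0.001, "ax": 0, "ay": 0, "az": 0, "hand": -1}, {"x": 0, "y": 0, "z": -0.001, "ax": 0, "ay": 0, "az": 0, "hand": -1}]'

```text
time_s: 8.15
eef_pos: [513.3, 139.8, 45.1]
ee_rot: [0.432, 0.56, 0.432, -0.56]
force: [-6.4, -0.6, 14.6]
grip_width: 0.411
```

Request:
carry_out --targets '[{"x": 0, "y": 0, "z": 0.001, "ax": 0, "ay": 0, "az": 0, "hand": -1}, {"x": 0, "y": 0, "z": 0.001, "ax": 0, "ay": 0, "az": 0, "hand": 1}, {"x": 0, "y": 0, "z": 0.001, "ax": 0, "ay": 0, "az": 0, "hand": 1}, {"x": 0, "y": 0, "z": 0.001, "ax": 0, "ay": 0, "az": 0, "hand": 1}, {"x": 0, "y": 0, "z": 0.001, "ax": 0, "ay": 0, "az": 0, "hand": 1}]'

```text
time_s: 8.78
eef_pos: [513.2, 139.8, 44.7]
ee_rot: [-0.432, -0.56, -0.432, 0.56]
force: [-1.0, 0.1, 0.3]
grip_width: 1.0
```

Request:
carry_out --targets '[{"x": 0, "y": 0, "z": 0.03, "ax": 0, "ay": 0, "az": 0, "hand": 1}, {"x": 0, "y": 0, "z": 0.08, "ax": 0, "ay": 0, "az": 0, "hand": 1}, {"x": 0, "y": 0, "z": 0.13, "ax": 0, "ay": 0, "az": 0, "hand": 1}, {"x": 0, "y": 0, "z": 0.13, "ax": 0, "ay": 0, "az": 0, "hand": 1}, {"x": 0, "y": 0, "z": 0.13, "ax": 0, "ay": 0, "az": 0, "hand": 1}]'

```text
time_s: 9.4
eef_pos: [512.8, 139.7, 174.1]
ee_rot: [-0.432, -0.56, -0.432, 0.56]
force: [0.0, -0.3, -0.9]
grip_width: 0.998
```

```bash
python3 - <<'E'
from h import *
i=viewer.camera_info("wrist"); im=viewer.capture("wrist"); s=ctrl.sense(); print(s['time_s'],s['eef_pos'],s['force'],s['grip_width'])
cv2.imwrite("pics/w6.png",im)
a=np.radians(-14.6);X=np.array([np.cos(a),np.sin(a)]);Y=np.array([-np.sin(a),np.cos(a)]);N=np.array([513.8,138.7])
y=cv2.inRange(hsv(im),(18,90,40),(36,255,255));y[:130]=0;y=cv2.morphologyEx(y,cv2.MORPH_CLOSE,np.ones((25,25)))
c=blobs(y,1000)[0];ap=cv2.approxPolyDP(c,4,True)[:,0];print(ap.tolist())
P=onz(i,ap,64)[:,:2]-N;print(np.c_[P@X,P@Y].round(1).tolist())
o=cv2.inRange(hsv(im),(8,120,90),(17,255,255));o[170:]=0
c=blobs(o,500)[0];(u,v),rr=cv2.minEnclosingCircle(c);k=onz(i,(u,v),140)[0,:2];print("knob",u,v,rr,k,"radius mm",np.linalg.norm(onz(i,(u+rr,v),140)[0,:2]-k),"expected",N+83*Y)
E
```

```text
9.45 [512.59291578 139.73474183 173.59161167] [-0.08896415 -0.28209866 -0.32922308] 0.9994063304222137
[[253, 159], [252, 247], [296, 250], [298, 160]]
[[-15.9, 38.7], [-18.0, -28.3], [15.5, -30.8], [15.7, 38.0]]
knob 276.5674133300781 90.06179809570312 21.217802047729492 [534.98568663 218.99497933] radius mm 9.793647000332086 expected [534.72175673 219.01986115]
```

View pics/w6.png

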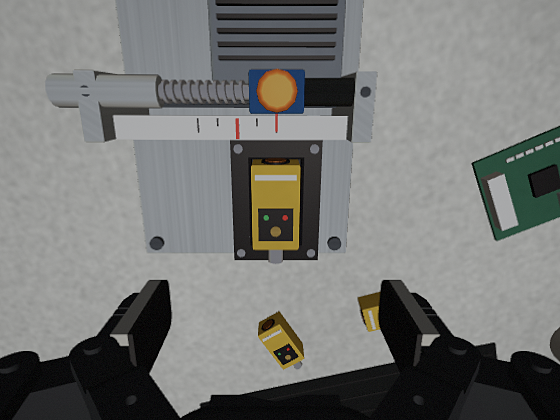

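The sensor sits in the pocket (cols 252–299, rows 159–250), lens to the lamp, pointer still at shut (277,123). The knob at (276.6,90) gives (535.0,219.0), against an expected (534.7,219.0). I'll take one second view to check the seated height by parallax.

Request:
carry_out --targets '[{"x": -0.008, "y": -0.03, "z": 0, "ax": 0, "ay": 0, "az": 0, "hand": 1}, {"x": -0.015, "y": -0.058, "z": 0, "ax": 0, "ay": 0, "az": 0, "hand": 1}, {"x": -0.015, "y": -0.058, "z": 0, "ax": 0, "ay": 0, "az": 0, "hand": 1}, {"x": -0.015, "y": -0.058, "z": 0, "ax": 0, "ay": 0, "az": 0, "hand": 1}]'

```text
time_s: 9.95
eef_pos: [498.1, 82.2, 174.2]
ee_rot: [-0.431, -0.56, -0.432, 0.56]
force: [0.4, -1.0, 0.3]
grip_width: 1.001
```

```bash
python3 - <<'E'
from h import *
np.set_printoptions(precision=2,suppress=True)
i=viewer.camera_info("wrist"); im=viewer.capture("wrist"); s=ctrl.sense(); print(s['eef_pos'])
old=cv2.imread("pics/w6.png")
# w6 pose: same rotation; shift the camera by the measured TCP change
d=np.array([512.5929,139.7347,173.5916])-s['eef_pos']; R=np.asarray(i['R']); j=dict(i); j['t']=np.asarray(i['t'])-R@d
pts=np.float32([(265,217),(285,217),(275,231),(256,180),(295,180),(238,149),(315,149),(240,253),(310,253)]).reshape(-1,1,2)
go,gn=[cv2.cvtColor(x,cv2.COLOR_BGR2GRAY) for x in(old,im)]
init=proj(i,onz(j,pts[:,0],55)).astype(np.float32).reshape(-1,1,2)
q,st,er=cv2.calcOpticalFlowPyrLK(go,gn,pts,init.copy(),winSize=(21,21),maxLevel=1,flags=cv2.OPTFLOW_USE_INITIAL_FLOW)
for a,b,e in zip(pts[:,0],q[:,0],er): print(a,b,e,tri(j,a,i,b))
E
```

```text
[498.13  82.41 174.26]
[265. 217.] [263.45 134.67] [15.86] [505.05 137.15  65.59]
[285. 217.] [285.67 134.59] [14.97] [519.51 133.45  65.8 ]
[275. 231.] [274.52 152.79] [17.] [508.92 122.51  59.72]
[256. 180.] [253.61  92.13] [6.8] [505.95 165.26  64.45]
[295. 180.] [296.6  92.1] [6.61] [533.16 158.16  64.49]
[238. 149.] [234.17  62.05] [11.68] [497.49 187.77  47.82]
[315. 149.] [317.98  61.95] [11.24] [552.88 173.31  47.99]
[240. 253.] [237.   184.19] [13.65] [473.22 102.95  38.09]
[310. 253.] [312.17 184.23] [16.34] [530.5   87.91  37.9 ]
```

Block screws average z≈43 and the sensor top ≈65. That is about 22 mm above the block, matching fully home. Now to the knob.

Request:
carry_out --targets '[{"x": 0.014, "y": 0.053, "z": 0.003, "ax": 0, "ay": 0, "az": 0, "hand": 1}, {"x": 0.028, "y": 0.104, "z": 0.003, "ax": 0, "ay": 0, "az": 0, "hand": 1}, {"x": 0.0365, "y": 0.137, "z": 0.003, "ax": 0, "ay": 0, "az": 0, "hand": 1}, {"x": 0.0365, "y": 0.137, "z": 0, "ax": 0, "ay": 0, "az": 0, "hand": 1}, {"x": 0.0365, "y": 0.137, "z": 0, "ax": 0, "ay": 0, "az": 0, "hand": 1}]'

```text
time_s: 10.62
eef_pos: [534.2, 218.8, 174.1]
ee_rot: [-0.432, -0.559, -0.432, 0.56]
force: [0.4, -0.5, -0.1]
grip_width: 0.999
```

Request:
carry_out --targets '[{"x": 0, "y": 0, "z": -0.03, "ax": 0, "ay": 0, "az": 0, "hand": 1}, {"x": 0, "y": 0, "z": -0.055, "ax": 0, "ay": 0, "az": 0, "hand": 1}, {"x": 0, "y": 0, "z": -0.068, "ax": 0, "ay": 0, "az": 0, "hand": 1}, {"x": 0, "y": 0, "z": -0.068, "ax": 0, "ay": 0, "az": 0, "hand": 1}]'

```text
time_s: 11.12
eef_pos: [534.5, 218.3, 106.5]
ee_rot: [-0.431, -0.56, -0.432, 0.56]
force: [-0.3, -0.0, 0.2]
grip_width: 1.002
```

Request:
carry_out --targets '[{"x": 0, "y": 0, "z": 0, "ax": 0, "ay": 0, "az": 0, "hand": -1}, {"x": 0, "y": 0, "z": 0, "ax": 0, "ay": 0, "az": 0, "hand": -1}, {"x": 0, "y": 0, "z": 0, "ax": 0, "ay": 0, "az": 0, "hand": -1}, {"x": 0, "y": 0, "z": 0, "ax": 0, "ay": 0, "az": 0, "hand": -1}, {"x": 0, "y": 0, "z": 0, "ax": 0, "ay": 0, "az": 0, "hand": -1}]' --grip_force 60

```text
time_s: 11.75
eef_pos: [534.6, 218.9, 107.3]
ee_rot: [0.432, 0.56, 0.432, -0.56]
force: [-3.3, -0.2, 5.8]
grip_width: 0.206
```

Request:
carry_out --targets '[{"x": 0, "y": 0, "z": 0, "ax": 0, "ay": 0, "az": 0, "hand": -1}, {"x": 0, "y": 0, "z": 0, "ax": 0, "ay": 0, "az": 0, "hand": -1}]'

```text
time_s: 12.0
eef_pos: [534.6, 218.9, 107.3]
ee_rot: [0.432, 0.56, 0.432, -0.56]
force: [-3.5, -0.4, 6.4]
grip_width: 0.201
```

Request:
carry_out --targets '[{"x": -0.004, "y": 0.001, "z": 0, "ax": 0, "ay": 0, "az": 0, "hand": -1}, {"x": -0.008, "y": 0.002, "z": 0, "ax": 0, "ay": 0, "az": 0, "hand": -1}, {"x": -0.012, "y": 0.003, "z": 0, "ax": 0, "ay": 0, "az": 0, "hand": -1}, {"x": -0.012, "y": 0.003, "z": 0, "ax": 0, "ay": 0, "az": 0, "hand": -1}]'

```text
time_s: 12.5
eef_pos: [523.0, 221.9, 107.3]
ee_rot: [0.432, 0.561, 0.432, -0.559]
force: [5.3, -0.3, 4.4]
grip_width: 0.205
```

Request:
carry_out --targets '[{"x": -0.004, "y": 0.001, "z": 0, "ax": 0, "ay": 0, "az": 0, "hand": -1}, {"x": -0.008, "y": 0.002, "z": 0, "ax": 0, "ay": 0, "az": 0, "hand": -1}, {"x": -0.012, "y": 0.0033, "z": 0, "ax": 0, "ay": 0, "az": 0, "hand": -1}, {"x": -0.012, "y": 0.0033, "z": 0, "ax": 0, "ay": 0, "az": 0, "hand": -1}, {"x": -0.012, "y": 0.0033, "z": 0, "ax": 0, "ay": 0, "az": 0, "hand": -1}]'

```text
time_s: 13.12
eef_pos: [511.6, 224.9, 107.3]
ee_rot: [0.432, 0.561, 0.431, -0.559]
force: [5.7, -1.4, 3.8]
grip_width: 0.205
```

```bash
python3 - <<'E'
from h import *
i=viewer.camera_info("wrist"); im=viewer.capture("wrist"); s=ctrl.sense(); print(s['time_s'],s['eef_pos'],s['force'],s['grip_width'])
sc=viewer.capture("scene");np.save("sc_end.npy",sc);np.save("w_end.npy",im)
out=np.zeros((420,790,3),np.uint8);out[:,:560]=im;out[:260,560:]=cv2.resize(sc[190:270,290:360],(230,260),interpolation=cv2.INTER_CUBIC)
cv2.imwrite("pics/w7.png",out)
E
```

```text
13.175 [511.57582207 224.93669289 107.30490216] [ 6.14220393 -0.90238911  4.30327571] 0.1996124945222933
```

View pics/w7.png

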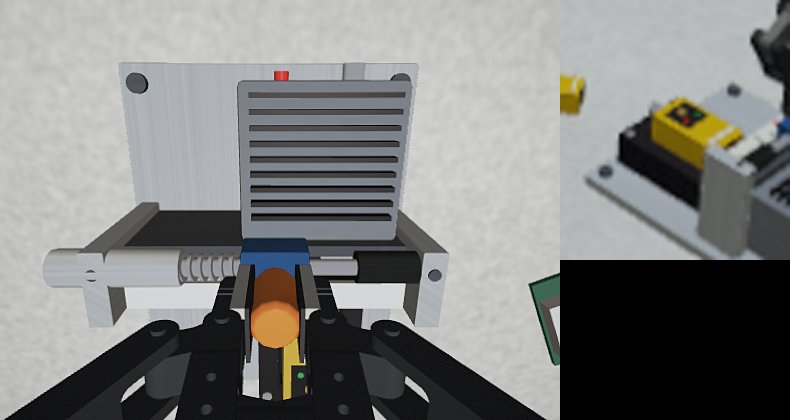

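The view shows the knob (275,325) still gripped, the spring compressed, the carrier (241–309, 238–265 px) drawn left, and the sensor undisturbed in the nest. The TCP moved 23.8 mm from shut. I'll check against the carrier.

```bash
python3 - <<'E'
from h import *
i=viewer.camera_info("wrist"); im=np.load("w_end.npy")
a=np.radians(-14.6);X=np.array([np.cos(a),np.sin(a)]);Y=np.array([-np.sin(a),np.cos(a)]);N=np.array([513.8,138.7])
b=cv2.inRange(hsv(im),(100,120,40),(125,255,255));b[:200]=0
for row in(250,256):
    k=np.flatnonzero(b[row]);k=k[(k>220)&(k<330)];P=onz(i,[(k.min()-.5,row),(k.max()+.5,row)],100)[:,:2]-N;print(row,k.min(),k.max(),P@X,P@Y,"mid x",(P@X).mean())
# same carrier measure in the shut picture w6 (TCP 512.593,139.735,173.592)
s=ctrl.sense();R=np.asarray(i['R']);j=dict(i);j['t']=np.asarray(i['t'])-R@(np.array([512.593,139.735,173.592])-s['eef_pos'])
w=cv2.imread("pics/w6.png");b=cv2.inRange(hsv(w),(100,120,40),(125,255,255))
for row in(73,108):
    k=np.flatnonzero(b[row]);k=k[(k>235)&(k<320)];P=onz(j,[(k.min()-.5,row),(k.max()+.5,row)],100)[:,:2]-N;print("shut",row,k.min(),k.max(),P@X,"mid x",(P@X).mean())
E
```

```text
250 241 308 [-38.64839908  -8.0035579 ] [96.70029991 96.63662232] mid x -23.325978490820578
256 241 309 [-38.73534343  -7.47011925] [93.74966581 93.68370121] mid x -23.102731343251712
shut 73 249 304 [-15.12250674  16.10219294] mid x 0.4898431026444152
shut 108 250 303 [-15.01051301  16.01619342] mid x 0.5028402064211717
```

Two measures agree at about 23.7 mm open. Nudging 1.2 mm to reach 25.

Request:
carry_out --targets '[{"x": -0.0012, "y": 0.0003, "z": 0, "ax": 0, "ay": 0, "az": 0, "hand": -1}, {"x": -0.0012, "y": 0.0003, "z": 0, "ax": 0, "ay": 0, "az": 0, "hand": -1}, {"x": -0.0012, "y": 0.0003, "z": 0, "ax": 0, "ay": 0, "az": 0, "hand": -1}, {"x": -0.0012, "y": 0.0003, "z": 0, "ax": 0, "ay": 0, "az": 0, "hand": -1}]'

```text
time_s: 13.72
eef_pos: [510.5, 225.2, 107.3]
ee_rot: [0.432, 0.561, 0.431, -0.559]
force: [6.8, -0.7, 3.0]
grip_width: 0.207
```

```bash
python3 - <<'E'
from h import *
from rig import finish_job
s=ctrl.sense(); d=s['eef_pos'][:2]-[534.6,218.9];print(s['time_s'],s['eef_pos'],"travel",np.linalg.norm(d),s['force'],s['grip_width'],abs(s['dq']).max())
i=viewer.camera_info("wrist");im=viewer.capture("wrist")
a=np.radians(-14.6);X=np.array([np.cos(a),np.sin(a)]);N=np.array([513.8,138.7])
b=cv2.inRange(hsv(im),(100,120,40),(125,255,255));k=np.flatnonzero(b[253]);k=k[(k>220)&(k<330)]
m=((onz(i,[(k.min()-.5,253),(k.max()+.5,253)],100)[:,:2]-N)@X).mean();op=.5-m;print("opening by camera",op)
if 23<op<27 and 23<np.linalg.norm(d)<27: print(finish_job())
E
```

```text
13.725 [510.45454907 225.23224045 107.32018907] travel 24.961972469445538 [ 6.81145471 -0.70026335  3.01110509] 0.20699273117365113 0.0016364368130622048
opening by camera 25.015596276457284
the job is handed in; nothing more can be done
None
```

I seated the yellow sensor in the nest with its lens to the lamp and let go of it. I then drew the shutter to half by its knob and handed the job in at 13.7 s, still holding the knob.

**Shutter:** The last check gave 25.0 mm open, both by arm travel and by the wrist camera. About 6.8 N of spring force was on the tool and the arm was still.

**Sensor:** After release it sat in the pocket with the shutter still shut. A two-view check put its top about 22 mm above the nest block, which is what fully home should give. The height readings behind that were noisy: screws on the same block face read 38 to 48 mm, averaging 43. The connector-edge reading was also about 2 mm off its expected position, which is within the calibration error. In the last picture I viewed, with the shutter drawn to 23.7 mm, the sensor was undisturbed.

**Other things on the bench:** I kept clear of them and felt no contact, but took no measurement of their positions at the end.

My first three move calls were refused because rows were missing keys, so nothing moved.

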